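Click the tablet dispenser's day wheel round to the pointer, then release

TASK

The day wheel of the tablet dispenser is a few days behind. With a fingertip, flick the lugs on its edge clockwise (seen from above), click by click, until the lug with the round stud rests right at the arrow on the base, without ever going past it; only then press the release key at the corner of the base fully down and let it come up again. Grasp nothing, do not lift or shove the dispenser, and leave everything else on the table where it is.

Things in the scene. Friction and masses are not known exactly. Their poses are not given: they have to be found in the camera images.
- dispenser: tablet dispenser, 1.5 kg, loose on rubber feet: white and grey square base (185x185 mm, top at 46 mm) with a horizontal seven-lug wheel on top. Origin: on the table under the wheel's vertical axis; the base reaches 105 mm to its -x and -y, 80 mm to its +x and +y. -x is its front, where a raised black arrow (10 mm high, tip 78 mm from the axis) is fixed to the base and points at the wheel; z is up.
- wheel_axis (a point): point on the wheel's vertical axis, 67 mm above the table. The wheel is a disc of radius 36 mm (height 53 to 81 mm) with seven equal radial lugs, 10 mm thick, that reach out to radius 74 mm (height 55 to 80 mm). Between neighbouring lugs a fingertip has about 45 mm of room at radius 64 mm; the base's top lies 9 mm below the lugs.
- day_wheel (a joint): wheel angle, rad; grows clockwise seen from above; 0 = stud's lug at the arrow. Starts 2 to 4 clicks short (about -1.8, -2.7 or -3.6). A sprung roller gives rests every 51.4 deg (0.898 rad), at multiples of 0.898, so lugs rest at the arrow and every 51.4 deg from it. A lug pushed with some 2 to 4 N past half way snaps on to the next rest; let go earlier, it springs back.
- stud (a point): top centre of the round stud (18 mm wide) that stands on one of the lugs, 62 mm from the wheel's axis, 92 mm above the table
- release_key_top (a point): centre of the top of the release key: a round spring key, 28 mm wide, in a round grey housing on the front right corner of the base, 75 mm to -x and 75 mm to -y of the wheel's axis in the dispenser's frame. It is pressed straight down.
- release_key (a joint): travel of the release key in m: 0 is up, 0.006 fully down (about 5 N); it springs back up when let go
- pill_tub: small white tablet tub with a screw cap, 35 mm wide, 78 mm high; a bystander. Origin: centre of its underside
- match_box: box of matches, 36x53x15 mm; a bystander. Origin: centre of its underside
- mug: mug with a green band, 83 mm wide, 117 mm with its handle, 94 mm high; a bystander. Origin: centre of its underside
- spice_jar: spice jar, 45 mm wide, 106 mm high; a bystander. Origin: centre of its underside
- honey_jar: glass jar with a dark lid, 60 mm wide, 83 mm high; a bystander. Origin: centre of its underside
- dropper_bottle: small brown dropper bottle, 33 mm wide, 102 mm high; a bystander. Origin: centre of its underside
- salt_mill: salt shaker, 44 mm wide, 90 mm high; a bystander. Origin: centre of its underside

How it is judged:
By the outcome, as a careful person would: the job done as asked, in the order asked, and still so for the second after the job is handed in, with the robot touching nothing.
It also fails if it takes over 58 s, if anything falls off the work surface, if the arm or the gripper's body presses on something with over 40 N, if the wrist force passes 120 N, or if a joint passes its speed limit or range.

ROBOT

A 7-joint arm with a two-finger parallel gripper is mounted at the origin on a cart in front of the work surface, level with it; the furniture and walls round the work are solid. World frame = base frame: x ahead of the robot, y to its left, z up, the work surface at z = 0. Lengths are in m, angles in rad, forces in N, time in s.
With the tool pointing down it reaches from about 0.375 to 0.925 m from the base axis. Payload 3.1 kg.
Tool frame: the origin (TCP) lies between the finger pads; the fingertips stand 19 mm ahead of it and the grasp point (between the pads) is the TCP; z points along the fingers, y is the line along which they close (so a half turn about z gives the same grasp; the last joint's range is limited). The gripper opens to 85 mm and grips with 20 to 120 N. Pads are 22 mm wide; open, the fingers measure 114 mm over their backs; the gripper's body (76 mm by 85 mm) begins 54 mm behind the grasp point. The pads swing forward as they close: fully open they stand 13 mm farther back than shut.
Start: joints at [-1.3, 0.383, 0.044, 1.598, -0.018, 1.161, -0.05], TCP at [0.234, 0.606, 0.25] pointing down, gripper open.
Joint ranges: [-2.61, 2.61], [-0.41, 2.15], [-1.48, 1.57], [0, 2.5], [-1.57, 4.71], [0.05, 1.97], [-2.85, 2.85]. Speed limits (rad/s): [2.79, 2.79, 3.14, 3.14, 3.14, 3.14, 3.14].

INTERFACE

Orientations are given as a unit quaternion [x, y, z, w].
In Python, from bench import move_ptp, movel, move_j, move_gripper, pause, inverse_kinematics, read_camera, camera_params, MotionError, sign_off, look_for, tip_of, read_time_s, read_qpos, read_joint_vel, read_effort, read_eef_pos, read_tcp_rot, read_ft_force, read_ft_torque, read_finger_gap, read_grasp_force gives the robot as it stands. Calls block until the motion is done:
- move_ptp(position, orientation): joint-space move of the TCP to a pose.
- movel(position, orientation=None, speed=0.15): straight line of the TCP; orientation=None keeps the orientation; speed is the mean speed in m/s.
- move_j(angles): joint-space move.
- move_gripper(opening, effort=None): finger opening in m; effort is the grip in N (None keeps the last); returns when the fingers have stopped.
- pause(seconds).
- inverse_kinematics(position, orientation): joint angles nearest the present ones, or None.
- read_camera(name): name is "side" or "top"; returns the picture (480x640x3 uint8, red, green, blue); there is no depth.
- camera_params(name): a dict with "K" (3x3 intrinsics, pixels), "dist_coeffs" ([k1, k2, p1, p2, k3] as OpenCV has them; the pictures are not rectified), "camera_from_world" (4x4, takes a point from world to camera coordinates). Camera axes: x right, y down, z forward; pixel columns grow to the right and rows downward; lengths in m; the calibration is good to about 2 mm. A picture is of the moment at which its call begins. camera_params takes no time and is no camera call.
A pose or a line that the arm cannot do raises MotionError and nothing moves.
- sign_off(): hands the job in; it is judged then, once.
Trained networks look in the newest picture that a camera, given by its name, has taken for a name from the list of things; names that differ only in an ending like _2 or _b are one class to them, and where a whole thing is asked for, a point or a joint stands for the part that bears it (a point fixed in the world has none). Each returns a list of dicts, best first, with "confidence" (0 to 1); they miss things now and then, are a little off and sometimes report something else, mostly with a low value. They report only what shows in the picture. A call takes as long as a camera call.
- look_for(camera, name): "at" ([column, row] in pixels, amid what is visible of it).
- tip_of(camera, name): "at" ([column, row] in pixels: a listed point, or the origin of a listed thing).
Readings, each from a call of its own:
- read_time_s(): time.
- read_qpos(): joint angles.
- read_joint_vel(): joint speeds.
- read_effort(): joint torques, N m.
- read_eef_pos(): TCP position.
- read_tcp_rot(): TCP orientation.
- read_ft_force(): force on the tool from outside, world axes, zero at the start.
- read_ft_torque(): the same for the moment, N m.
- read_finger_gap(): finger opening in m.
- read_grasp_force(): force on a finger pad.
Only numpy, scipy, OpenCV 4.12 (cv2) and the standard library are available. Lean on these libraries where they do the work, as an engineer would, in place of code of your own. Each camera call takes 0.05 s, during which the arm holds its last target. There are 200 camera calls.

## Working session

There is one attempt and no reset: what is moved stays moved. The work goes in short steps, each a Python script; the robot and the scene stay as the last script left them, time stands still between calls to the robot, and variables do not carry over. Pictures are saved under pics/ and viewed, at most 10 in all, crops included, and the job is handed in when it is done.

```bash
mkdir -p pics; cat > h.py <<'E'
import numpy as np, cv2
from bench import *
def snap(c,f=None):
    im=read_camera(c)
    if f: cv2.imwrite('pics/'+f,cv2.cvtColor(im,cv2.COLOR_RGB2BGR))
    return im
def back(c,px,z):
    p=camera_params(c); T=np.array(p['camera_from_world']); 
    u=cv2.undistortPoints(np.array([[px]],float),np.array(p['K']),np.array(p['dist_coeffs']))[0,0]
    R,t=T[:3,:3],T[:3,3]; o=-R.T@t; d=R.T@np.array([u[0],u[1],1]); return o+d*(z-o[2])/d[2]
def proj(c,P):
    p=camera_params(c); T=np.array(p['camera_from_world'])
    return cv2.projectPoints(np.array(P,float).reshape(-1,3),cv2.Rodrigues(T[:3,:3])[0],T[:3,3],np.array(p['K']),np.array(p['dist_coeffs']))[0][:,0]
E
python3 - <<'E'
from h import *
print(read_time_s(),read_tcp_rot(),read_finger_gap())
Z=dict(dispenser=0,wheel_axis=.067,stud=.092,release_key_top=.05)
for c in('top','side'):
    snap(c,c+'1.png')
    for n in Z:
        for d in tip_of(c,n)[:2]: print(c,n,np.round(d['at'],1),round(d['confidence'],2),np.round(back(c,d['at'],Z[n]),4))
E
```

```text
0.0 [ 1.83323404e-01  9.83051809e-01 -1.28165904e-03 -1.69702522e-04] 0.08501950396208448
top dispenser [339.4 223.4] 0.26 [ 0.5715 -0.0437  0.    ]
top wheel_axis [341.2 224.6] 0.74 [ 0.5588 -0.0449  0.067 ]
top stud [371.2 216.7] 0.85 [ 0.5703 -0.1072  0.092 ]
top release_key_top [380.4 255.9] 0.61 [ 0.4912 -0.1279  0.05  ]
side dispenser [311.7 264. ] 0.64 [ 0.5548 -0.0381  0.    ]
side dispenser [323.  363.7] 0.38 [0.4102 0.3583 0.    ]
side wheel_axis [312.9 235.6] 0.73 [ 0.5624 -0.0744  0.067 ]
side stud [314.2 221.1] 0.89 [ 0.5707 -0.1142  0.092 ]
side stud [344.  231.4] 0.46 [ 0.4761 -0.0718  0.092 ]
side release_key_top [344.3 231.2] 0.39 [ 0.4968 -0.1632  0.05  ]
```

```bash
python3 -c "
import cv2
a=cv2.imread('pics/top1.png')
cv2.imwrite('pics/topc.png',cv2.resize(a[140:320,230:470],None,fx=3.3,fy=3.3,interpolation=2))"
```

```text
(no output)
```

View pics/topc.png

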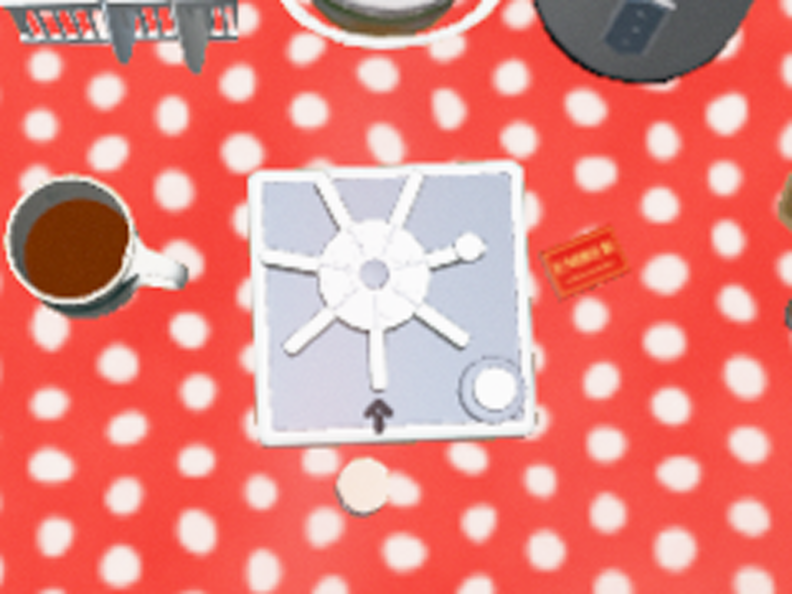

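View pics/side1.png

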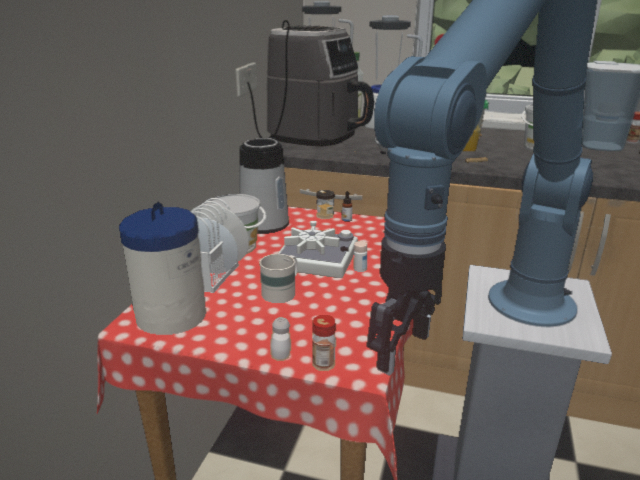

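Top view (crop): the dispenser hub is at about pixel (343,223), the arrow at about (344,260) pointing up, and the stud's lug two lugs counter-clockwise of the arrow, with the stud at about (372,214). So it needs 2 clicks. The tub stands in front of the arrow, at about (340,287). The side view shows the arm clear of the dispenser, which is at about (315,250). Next I fit the pose.

```bash
cat > fit.py <<'E'
from h import *
from scipy.optimize import least_squares
c=lambda x,y:(x/3.3+229.7,y/3.3+139.7)
s=np.deg2rad(180+102.86)
D=[('top',(.08,.08,.046),c(249,173)),('top',(.08,-.105,.046),c(521,162)),('top',(-.105,-.105,.046),c(535,436)),('top',(-.105,.08,.046),c(263,444)),
('top',(0,0,.081),c(375,273)),('top',(-.078,0,.056),c(378,398)),('top',(.062*np.cos(s),.062*np.sin(s),.092),c(469,247)),
('top',(-.075,-.075,'k'),c(494,388)),('top',(0,0,.067),(341.2,224.6)),('top',(.062*np.cos(s),.062*np.sin(s),.092),(371.2,216.7)),('top',(-.075,-.075,'k'),(380.4,255.9)),
('side',(0,0,.067),(312.9,235.6)),('side',(.062*np.cos(s),.062*np.sin(s),.092),(314.2,221.1)),('side',(-.075,-.075,'k'),(344.3,231.2))]
def f(p,raw=False):
    x,y,a,k=p;r=[]
    for cam,P,px in D:
        z=k if P[2]=='k' else P[2]
        r.append(proj(cam,(x+np.cos(a)*P[0]-np.sin(a)*P[1],y+np.sin(a)*P[0]+np.cos(a)*P[1],z))[0]-px)
    return np.array(r).ravel()
r=least_squares(f,(.56,-.045,0,.055),loss='soft_l1')
print(np.round(r.x,4)); print(np.round(r.fun.reshape(-1,2),1))
E
python3 fit.py
```

```text
[ 0.5596 -0.0483  0.0165  0.0688]
[[-1.  -1.2]
 [ 1.  -1.3]
 [ 1.6  0.1]
 [-2.   1.3]
 [-0.3  0.8]
 [-0.   0.7]
 [-0.1  0.2]
 [ 0.4  0.4]
 [ 1.6 -0.4]
 [ 0.5 -2. ]
 [-0.6  1.7]
 [-1.9  4.1]
 [-1.9  0.6]
 [ 0.7 -0.2]]
```

```bash
cat >> h.py <<'E'
from scipy.spatial.transform import Rotation as Ro
C=np.array([.5605,-.0483]); YAW=.0165; RAD=.062
def q(al): # tool down, y radial
    return (Ro.from_euler('z',al-np.pi/2)*Ro.from_euler('x',np.pi)).as_quat()
def P(al,z,r=RAD): return [C[0]+r*np.cos(al),C[1]+r*np.sin(al),z]
A=lambda n: np.pi+YAW-np.deg2rad(25.714+51.4286*n) # gap n, counted clockwise from arrow
E
python3 - <<'E'
from h import *
for n in range(4): 
    a=A(n)
    for s in(0,np.pi): print(n,s,np.round(inverse_kinematics(P(a,.08),q(a+s)) if inverse_kinematics(P(a,.08),q(a+s)) is not None else np.nan,2))
move_gripper(0.0)
a=A(0); move_ptp(P(a,.20),q(a)); move_ptp(P(a,.125),q(a))
print(read_time_s(),read_finger_gap(),read_ft_force(),read_eef_pos(),P(a,.125))
snap('top','top2.png'); snap('side','side2.png')
import cv2
t=cv2.imread('pics/top2.png')[140:320,230:470]; s=cv2.imread('pics/side2.png')[170:320,220:420]
cv2.imwrite('pics/m2.png',np.vstack([cv2.resize(t,(400,300),interpolation=2),cv2.resize(s,(400,300),interpolation=2)]))
for p in (P(a,.106),): print(proj('top',p),proj('side',p))
E
```

```text
0 0 [-0.69  0.44  0.76  2.1  -0.44  0.76 -0.08]
0 3.141592653589793 [-0.38  0.36  0.39  2.09 -0.2   0.73  2.85]
1 0 [-0.71  0.51  0.74  2.   -0.47  0.81 -1.03]
1 3.141592653589793 [-0.48  0.44  0.45  1.99 -0.27  0.77  1.94]
2 0 [-0.98  1.09  1.36  1.88 -1.15  1.25 -1.44]
2 3.141592653589793 [-0.48  0.54  0.51  1.87 -0.35  0.83  1.12]
3 0 [-0.87  1.12  1.36  1.82 -1.17  1.28 -2.28]
3 3.141592653589793 [-0.48  0.61  0.63  1.8  -0.46  0.87  0.38]
4.1 0.0003105979362299355 [ 0.72218278 -0.35906449 -0.28015454] [ 0.50347312 -0.02217263  0.12442049] [np.float64(0.5042035615143741), np.float64(-0.02232480002321197), 0.125]
[[331.70031062 248.38973898]] [[328.79325183 232.78575202]]
```

View pics/m2.png

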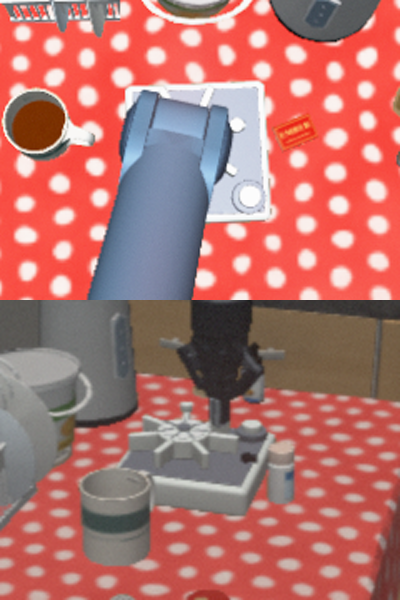

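The arm is above the gap just clockwise of the arrow lug. The stud is still visible (crop pixel ~(237,125)), and the closed tip hangs free above the gap at about (220,420). I'll descend and make the first click.

```bash
cat >> h.py <<'E'
def down(al,z=.082):
    f0=read_ft_force()
    for zz in (.110,.100,.09,z):
        movel(P(al,zz),q(al),speed=.06); d=read_ft_force()-f0
        if np.abs(d).max()>4: print('contact',zz,d); return False
    print('down',d,read_eef_pos()); return True
def arc(a0,a1,n=12):
    f0=read_ft_force()
    for al in np.linspace(a0,a1,n+1)[1:]:
        movel(P(al,.082),q(al),speed=.05); d=read_ft_force()-f0
        t=np.array([np.sin(al),-np.cos(al)]); print(round(np.degrees(a0-al)),np.round([d[:2]@t,*d],1))
        if np.linalg.norm(d)>14: print('STOP'); break
E
python3 - <<'E'
from h import *
if down(A(0)):
    arc(A(0),A(1))
    movel(P(A(1),.125),q(A(1)))
print(read_time_s())
snap('top','top3.png'); snap('side','side3.png')
for c in('top','side'):
    for d in tip_of(c,'stud')[:2]: print(c,np.round(d['at'],1),round(d['confidence'],2),np.round(back(c,d['at'],.092),4))
for k in range(3): print(k,proj('top',P(np.pi+YAW+.8976*k,.092)),proj('side',P(np.pi+YAW+.8976*k,.092)))
t=cv2.imread('pics/top3.png')[140:320,230:470]; s=cv2.imread('pics/side3.png')[170:320,220:420]
cv2.imwrite('pics/m3.png',np.vstack([cv2.resize(t,(400,300),interpolation=2),cv2.resize(s,(400,300),interpolation=2)]))
E
```

```text
down [-1.55950295 -0.25531219  0.2787324 ] [ 0.50375706 -0.0223484   0.08152345]
4 [ 0.3  1.  -0.3 -0.4]
9 [1.5 0.8 1.3 0.7]
13 [-1.1 -1.  -0.5  1. ]
17 [-0.5  0.1 -0.8 -0.4]
21 [-0.6 -0.1 -0.8 -0.1]
26 [ 0.4  0.7 -0.3 -0.1]
30 [ 1.5  1.5  0.5 -0.2]
34 [ 0.6  0.8 -0.3  0.7]
39 [-0.3 -0.1 -0.4  0.5]
43 [1.5 1.4 0.4 1. ]
47 [ 0.5  0.7 -0.3 -0.2]
51 [0.9 0.7 1.  0.7]
8.95
top [366.4 238.6] 0.94 [ 0.5244 -0.0955  0.092 ]
top [155.8 303.6] 0.44 [0.4014 0.3399 0.092 ]
side [331.1 226.2] 0.62 [ 0.5174 -0.0945  0.092 ]
side [280.3 354.2] 0.35 [0.4583 0.4663 0.092 ]
0 [[344.62148941 251.4979613 ]] [[333.57705081 233.79621544]]
1 [[367.32757215 239.39599477]] [[329.49904946 225.54256301]]
2 [[371.74047146 214.33201282]] [[312.00186445 221.69998825]]
```

View pics/m3.png

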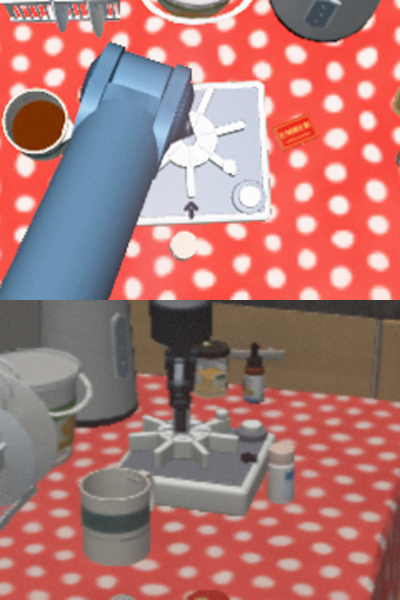

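One click has landed: the stud is at (366,239), which matches the predicted rest (367,239), and a plain lug is at the arrow. I'll repeat the same stroke.

```bash
python3 - <<'E'
from h import *
move_ptp(P(A(0),.125),q(A(0)))
if down(A(0)):
    arc(A(0),A(1))
    movel(P(A(1),.125),q(A(1)))
print(read_time_s())
snap('top','top4.png'); snap('side','side4.png')
for c in('top','side'):
    for n,z in(('stud',.092),('release_key_top',.0688)):
        for d in tip_of(c,n)[:2]: print(c,n,np.round(d['at'],1),round(d['confidence'],2),np.round(back(c,d['at'],z),4))
R=np.array([[np.cos(YAW),-np.sin(YAW)],[np.sin(YAW),np.cos(YAW)]])
k=C+R@[-.075,-.075]; print(k,proj('top',[*k,.0688]),proj('side',[*k,.0688]))
t=cv2.imread('pics/top4.png')[180:300,290:420]
cv2.imwrite('pics/m4.png',cv2.resize(t,None,fx=5,fy=5,interpolation=2))
E
```

```text
down [-0.55662861  0.57138976 -0.30851221] [ 0.50375584 -0.02233648  0.08151677]
4 [ 0.3 -1.   0.9 -0.7]
9 [ 0.7 -0.1  0.9 -0. ]
13 [-2.3 -1.9 -1.5  1.4]
17 [-2.3 -1.9 -1.4 -0.1]
21 [-1.2 -1.  -0.8 -2. ]
26 [ 0.3  0.   0.5 -1.1]
30 [-0.5 -0.9  0.5 -0.4]
34 [-0.4 -0.5 -0.  -0.2]
39 [-0.7 -1.1  0.5 -0.9]
43 [ 0.6  0.1  1.2 -0.1]
47 [-0.2 -0.6  1.3  0.2]
51 [-0.7 -0.9  0.7 -0.5]
14.6917
top release_key_top [379.6 254.5] 0.43 [ 0.4926 -0.1243  0.0688]
top release_key_top [470.1 236.4] 0.31 [ 0.5264 -0.3178  0.0688]
side stud [333.5 234.5] 0.84 [ 0.4976 -0.045   0.092 ]
side release_key_top [343.6 230.4] 0.52 [ 0.4904 -0.1275  0.0688]
[ 0.48674765 -0.12452723] [[379.8256608  257.23193961]] [[344.64280552 230.99814091]]
```

View pics/m4.png

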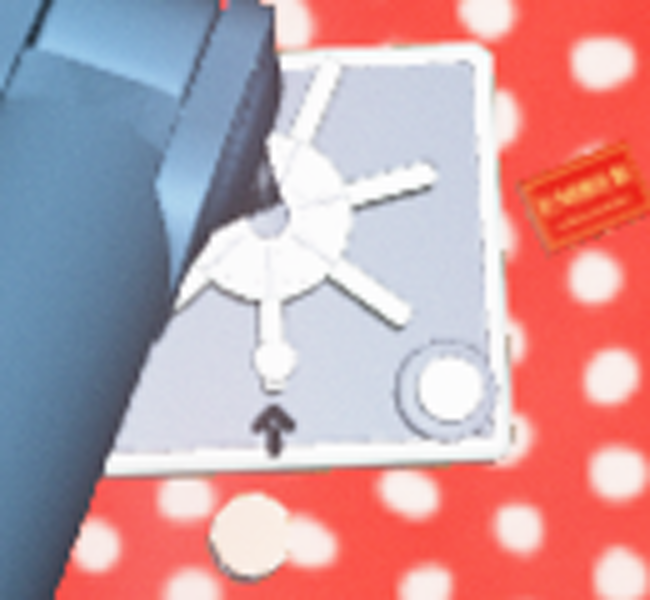

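The stud's lug now rests at the arrow (crop (273,355), arrow tip (273,405)). The key is at crop (449,390), i.e. pixel (379.5,257.6), which matches the fit. Next I press the key under force watch.

```bash
python3 - <<'E'
from h import *
k=np.array([.4855,-.1252]); o=[q(s) for s in(3*np.pi/4,-np.pi/4)]
J=read_qpos(); sol=[inverse_kinematics([*k,.11],x) for x in o]
d=[np.abs(s-J).max() if s is not None else 9 for s in sol]; Q=o[int(np.argmin(d))]; print(d)
movel(P(A(1),.17),q(A(1))); move_ptp([*k,.17],Q); movel([*k,.110],Q,speed=.1)
pause(.2); f0=np.mean([read_ft_force() for _ in range(5)],0)
z=.100; movel([*k,z],Q,speed=.05); log=[]
while z>.068:
    z-=.001; movel([*k,z],Q,speed=.03); 
    f=np.mean([read_ft_force()-f0 for _ in range(3)],0); log.append((round(z,3),round(read_eef_pos()[2],4),round(f[2],1)))
    if f[2]>11: break
pause(.2); f=read_ft_force()-f0; print(log,f,read_eef_pos())
movel([*k,z+.03],Q,speed=.05); movel([*k,.2],Q); print(read_time_s())
E
```

```text
[np.float64(0.7295744988116523), np.float64(2.9023301314166545)]
[(0.099, np.float64(0.099), np.float64(-1.0)), (0.098, np.float64(0.098), np.float64(-1.2)), (0.097, np.float64(0.0969), np.float64(-1.3)), (0.096, np.float64(0.0959), np.float64(-1.1)), (0.095, np.float64(0.0949), np.float64(-1.1)), (0.094, np.float64(0.0939), np.float64(-0.2)), (0.093, np.float64(0.0929), np.float64(-0.7)), (0.092, np.float64(0.0919), np.float64(0.1)), (0.091, np.float64(0.0909), np.float64(-0.2)), (0.09, np.float64(0.0899), np.float64(-0.6)), (0.089, np.float64(0.0889), np.float64(-1.1)), (0.088, np.float64(0.0879), np.float64(-1.5)), (0.087, np.float64(0.0869), np.float64(-0.7)), (0.086, np.float64(0.0859), np.float64(-0.2)), (0.085, np.float64(0.0851), np.float64(1.2)), (0.084, np.float64(0.0841), np.float64(1.6)), (0.083, np.float64(0.0831), np.float64(2.2)), (0.082, np.float64(0.0821), np.float64(2.4)), (0.081, np.float64(0.0811), np.float64(2.7)), (0.08, np.float64(0.0801), np.float64(4.0)), (0.079, np.float64(0.0795), np.float64(9.3)), (0.078, np.float64(0.0794), np.float64(14.9))] [-4.61074925  2.75072698 15.99419227] [ 0.48568415 -0.1252989   0.07938743]
24.6667
```

The force trace shows a soft spring over about 6 mm and then a hard stop, so the key went fully down. Last check before handing in.

```bash
python3 - <<'E'
from h import *
movel([.42,-.2,.25]) if inverse_kinematics([.42,-.2,.25],read_tcp_rot()) is not None else 0
move_j([-1.3,.383,.044,1.598,-.018,1.161,-.05])
print(read_time_s(),read_ft_force())
snap('top','top5.png')
for n in('stud','release_key_top'):
    for d in tip_of('top',n)[:1]: print(n,np.round(d['at'],1),round(d['confidence'],2))
t=cv2.imread('pics/top5.png')[140:320,230:470]
cv2.imwrite('pics/m5.png',cv2.resize(t,None,fx=3.3,fy=3.3,interpolation=2))
E
```

```text
28.4667 [-0.25551934  0.14571078  0.76211741]
stud [343. 254.] 0.7
release_key_top [375.4 256. ] 0.54
```

View pics/m5.png

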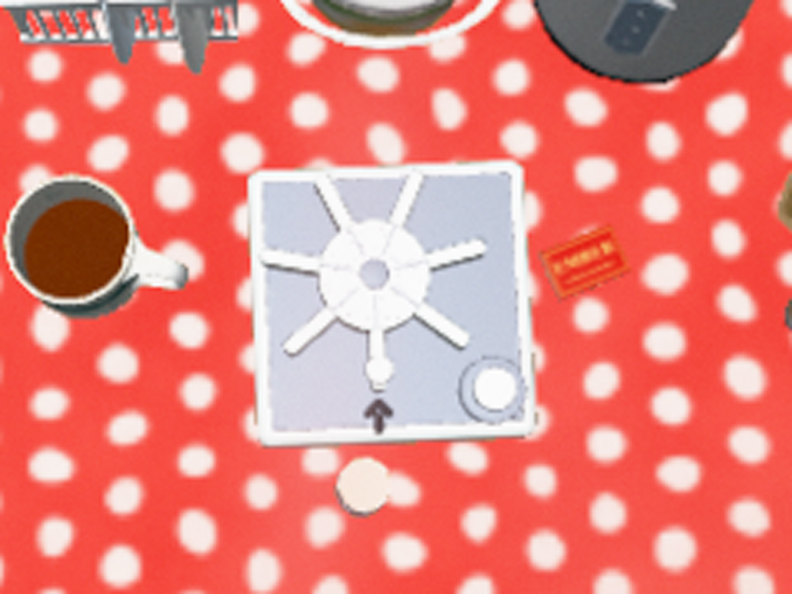

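The stud (crop (378,368)) is right at the arrow (378,400). The key is up at (494,388), and the base, tub, mug and matchbox are where they were.

```bash
python3 -c "
from bench import *
print(sign_off())"
```

```text
the job is handed in; nothing more can be done
None
```

The job is handed in: I flicked the wheel two clicks clockwise so the stud's lug rests at the arrow, then pressed the release key fully down and let it come up; nothing else in the last top picture had moved, and it took about 28 s.

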